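Hold a sprung pendant frame at its gauge mark for soldering

TASK

Pick up the sprung tongs with the gauge bar from the bench and bring their tips down on either side of the open silver pendant frame standing on the steel block, across its widest part, with the tongs level and pointing the way the frame's seam faces. Squeeze them until the gauge stands on its long line (30 mm between the tips), so that the frame closes and its seam is left about 4 mm wide for the bail tube; do not let the seam ends meet and do not touch the frame with anything but the tongs. Finish while still holding it so, steady, the tongs carried clear of the block and the frame standing where it was on the block; leave the other things on the bench alone.

Things in the scene. Friction and masses are not known exactly. Their poses are not given: they have to be found in the camera images.
- tongs: Sprung steel soldering tongs (big tweezers) lying on edge, 194 mm long, about 80 g: two blades 12 mm tall side by side, hinged in a round bow at the rear, brown fibre grips on their outsides. Origin: middle of the bow, underside; x along the tongs to the tips, z up. A brass gauge bar 1.4 mm thick lies across the blades' top edges 135 to 150 mm ahead; its long line means a tip gap of 30 mm.
- tongs_grip (a point): Midway between the flat grips (90 to 130 mm ahead of the tongs' origin, 18 mm tall from the underside), 110 mm ahead, 6 mm up: squeeze here. Over the grips here: 46.8 mm relaxed; 37 mm and parallel at the long line (a gripper may read 36.6: its pads give). 1 mm of squeeze shrinks the tip gap 1.64 mm. Push-back on each: 5.5 N once off the stop, 11.5 N at the line, 16 N with the frame.
- tip_left (a point): Middle of the inner face of the left (+y) tip pad, 180 mm ahead of the tongs' origin, 6 mm above the underside. Pads: 14 mm long (173 to 187 mm), 10 mm tall (1 mm above the underside up), 3 mm thick.
- tip_right (a point): The same on the right tip pad. Tip gap = distance from tip_left to tip_right: 46 mm relaxed.
- tongs_left (a joint): Angle by which the left blade has been squeezed in (rad): 0 relaxed, 0.0444 at the long line of the gauge when both blades are alike, 0.115 at its stop. Tip gap in mm = 46 - 180 x (left + right).
- tongs_right (a joint): The same for the right blade.
- block: Steel bench block on a rubber pad, 110 x 110 mm, top 28 mm above the bench; it does not move. Origin: centre of its underside; z up.
- frame: Springy open hoop (a C) of silver strip, 12 mm tall, 1.5 mm thick, 20 g, loose on the block. Origin: centre of the round hoop, underside; x from its back to the open seam, z up. At rest 34 mm across its widest part (along y), 30 mm back to seam. Squeezed to 30 mm across it is round, pushing back about 3 N a side. It slides easily and centres itself between the tips.
- seam_left (a point): Top of the left (+y) end of the strip at the seam.
- seam_right (a point): Top of the right end of the strip. Seam width = distance from seam_left to seam_right: 12 mm at rest, 4 mm when 30 mm across.
- hammer: Bystander: chasing hammer lying on the bench, 200 mm long, head 62 mm wide, 28 mm tall; origin at the handle's end, x to the head.
- jar: Bystander: small white jar, 38 mm across, 50 mm tall; origin under its centre.
- tin: Bystander: round grey tin, 76 mm across, 35 mm tall; origin under its centre.
- dish: Bystander: clear dish, 72 mm across, 12 mm tall, with ornaments and bail tubes; origin under its centre.
Things that resemble listed ones, but are neither listed nor needed, are in the scene too. Of the things shaped like the frame, the silver one is meant.

How it is judged (in metres and radians):
On the way, in this order (a step that is already met when the one before it is completed fails the run):
1. the tongs have been picked up in the gripper, clear of the bench (height (world z) of tongs above 0.02 m and contact force between the fingers and tongs above 1 N), for 0.2 s.
2. the tips squeeze the frame on the block to the gauge mark and stay there for one second (distance between tip_left and tip_right between 0.0285 and 0.0315 m and distance between seam_left and seam_right between 0.001 and 0.0075 m and contact force between tongs and frame above 0.5 N), for 1 s.
At the end, for the whole second after the job is handed in: The gripper holds the tongs level (0.2 rad), off the block, along the frame's seam direction (0.3 rad), tips on the widest part (12 mm); tip gap 28.5 to 31.5 mm, seam 1 to 7.5 mm; frame upright on the block, within 20 mm of its start; all at rest (all of step 2 and contact force between the fingers and tongs above 2 N and contact force between tongs and block below 0.5 N and height (world z) of tongs above 0.02 m and angle between tongs's own z axis and vertical below 0.2 rad and angle between the x axis of tongs and the x axis of frame, either way round below 0.3 rad and x of frame in the frame of tongs between 0.168 and 0.192 m and x of seam_left in the frame of tongs above 0.18 m and angle between frame's own z axis and vertical below 0.12 rad and height (world z) of frame between 0.025 and 0.032 m and distance of frame from where it was at the start of the episode below 0.02 m and linear speed of each of tongs, frame below 0.02 m/s); the arm keeps its last pose, push and grip.
It fails at once if the seam ends were squeezed together (distance between seam_left and seam_right below 0.0007 m).
It fails at once if the frame was touched by the robot itself (contact force between any of the fingers, the arm and frame above 0.5 N).
It fails at once if a bystander was disturbed (distance of any of hammer, jar, tin, dish from where it was at the start of the episode above 0.02 m).
It also fails if it takes over 45 s, if anything falls off the work surface, if the arm or the gripper's body presses on something with over 40 N, if the wrist force passes 120 N, or if a joint passes its speed limit or range.

ROBOT

A 6-joint arm with a two-finger parallel gripper is mounted at the origin on the work surface. World frame = base frame: x ahead of the robot, y to its left, z up, the work surface at z = 0. Lengths are in m, angles in degrees, forces in N, time in s.
With the tool pointing down it reaches from about 0.3 to 0.75 m from the base axis. Payload 8.5 kg.
Tool frame: the origin (TCP) lies midway between the tips of the shut fingers; the grasp point (between the pads) lies env.tcp_to_grasp behind it (env.tcp_to_grasp is the distance from the TCP to the grasp point, in m); z points along the fingers, y is the line along which they close (so a half turn about z gives the same grasp; the last joint's range is limited). The gripper opens to 85 mm and grips with 20 to 120 N. Pads are 22 mm wide; open, the fingers measure 114 mm over their backs; the gripper's body (76 mm by 85 mm) begins 54 mm behind the grasp point. The pads swing forward as they close: fully open they stand 13 mm farther back than shut.
Start: joints at [-81.893, 21.807, 74.336, -0, 83.858, -12.336], TCP at [0.192, -0.515, 0.231] pointing down, gripper open.
Joint ranges: [-178.18, 178.18], [-50.72, 133.34], [12.68, 142.11], [-81.47, 261.47], [9.98, 163.14], [-165.26, 165.26]. Speed limits (degrees/s): [136.94, 136.94, 180, 180, 180, 180].

INTERFACE

Orientations are given as a 3x3 rotation matrix whose columns are the frame's x, y, z axes.
In Python, from rig import observe, optics, job, env gives the robot as it stands. The module is installed in compiled form; this text tells all that it offers.
- The arm moves only by the shell command python3 -m jog 'ROWS' [FORCE]. ROWS is JSON, a list of rows, each a list of 7 numbers: the turn, a rotation vector about the tool's x, y, z in rad, then the shift along the tool's x, y, z in m, then the opening in per cent of the stroke, from 0 (shut) to 100 (fully open). A call has 1 to 10 rows; each row shifts and turns the commanded pose from where the row before left it, along the tool's axes as they then stand; what a row does not reach is not made up. A row lasts 1/8 s, in which the tool goes at most 62.5 mm and 10.7 degrees, less where a joint would pass 70% of its speed; a pose out of reach is approached as far as the arm can. A call is refused whole if a number of a shift passes 0.0625 or a number of a turn 0.188, either way. A call with a gripper value outside its range is refused whole. The fingers move at their own pace and stop on an object; FORCE is the grip in N (left out, the last holds). Time passes only in rows, so rows that do not move let the fingers close. It gives the time, the measured TCP pose, the force, the opening and the grip force at its end, in the units of the state.
- observe(): the state, without advancing time (a new reading comes with each control period).
- optics.get_image(name): name is "scene" or "side" or "wrist"; returns a dict with "pixels" (384x512x3 uint8, red, green, blue), "mtx" (3x3 intrinsics, pixels), "dist_coeffs" ([k1, k2, p1, p2, k3] as OpenCV has them; the pictures are not rectified), "rvec" (rotation vector, rad) and "tvec" (3), from world to camera coordinates, as OpenCV has them. Camera axes: x right, y down, z forward; pixel columns grow to the right and rows downward; lengths in m; the calibration is good to about 2 mm. A picture is of the moment at which its call begins. There is no depth.
- job.close_job(): hands the job in; it is judged then, once.
The state is a dict: "time_s": time; "q": joint angles; "qvel": joint speeds; "joint_efforts": joint torques, N m; "position": TCP position; "tool_rot": TCP orientation; "ft_force": force on the tool from outside, world axes, zero at the start; "wrist_torque": the same for the moment, N m; "grip_width": finger opening in m; "gripper_force": force on a finger pad.
Only numpy, scipy, OpenCV 4.12 (cv2) and the standard library are available. Lean on these libraries where they do the work, as an engineer would, in place of code of your own. Each camera call takes 0.05 s, during which the arm holds its last target. There are 200 camera calls.

## Working session

There is one attempt and no reset: what is moved stays moved. The work goes in short steps, Python scripts to look and compute and a shell command to move; the robot and the scene stay as the last step left them, time stands still between calls to the robot, and variables do not carry over. Pictures are saved under pics/ and viewed, at most 10 in all, crops included, and the job is handed in when it is done.

```bash
mkdir -p pics; python3 - <<'E'
from rig import observe,optics,env
import cv2,numpy as np
for n in("scene","side","wrist"):
    d=optics.get_image(n); cv2.imwrite(f"pics/{n}0.png",d["pixels"][:,:,::-1])
    R=cv2.Rodrigues(d["rvec"])[0]; print(n,(-R.T@np.array(d["tvec"]).ravel()).round(3),d["mtx"][0][0])
s=observe();print(s["time_s"],s["tool_rot"],s["grip_width"],env.tcp_to_grasp)
a=cv2.imread("pics/scene0.png")
cv2.imwrite("pics/scene0b.png",cv2.resize(a,(800,600),interpolation=cv2.INTER_CUBIC))
E
```

```text
scene [ 1.251 -0.009  0.961] 486.639446073807
side [ 0.325 -0.598  0.597] 381.51108162322095
wrist [ 0.252 -0.491  0.373] 326.59088612630075
0.15 [[ 9.37033577e-01  3.49239251e-01 -1.44838486e-04]
 [ 3.49239210e-01 -9.37033042e-01  1.02554029e-03]
 [ 2.22440477e-04 -1.01154897e-03 -9.99999464e-01]] 0.0853457836909487 0.0187
```

View pics/scene0b.png

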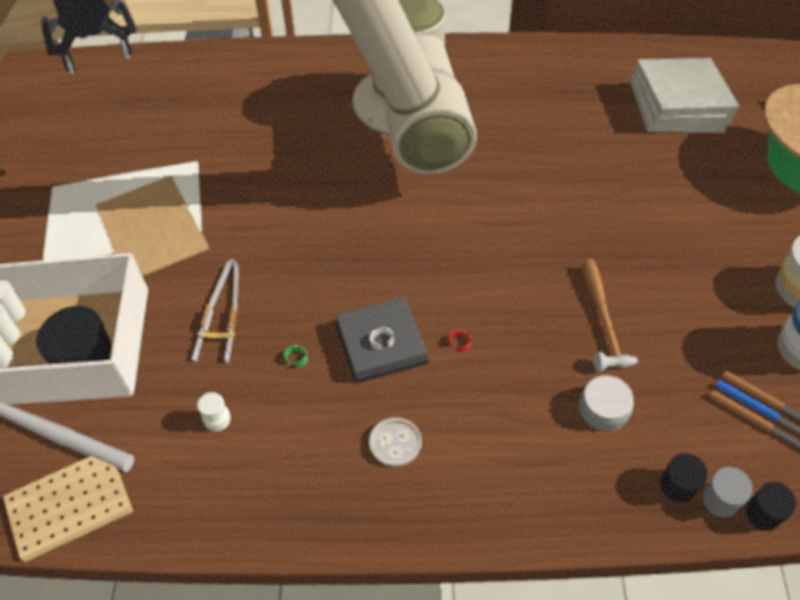

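View pics/side0.png

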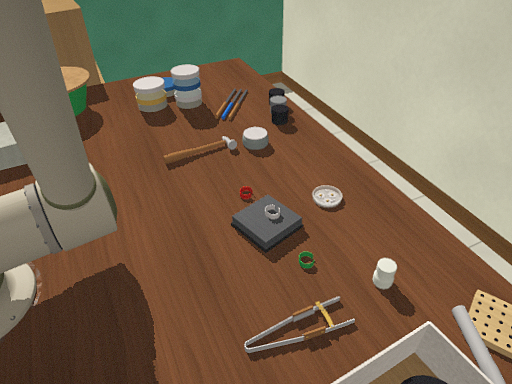

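The scene view shows the tongs with the bow at about (234,263), the tips at (196,358) and (228,359), and the gauge at (217,335). The block with the silver frame is at (381,340). The side view shows the tongs at (300,325) and the frame at (272,212). I'll zoom in next.

```bash
cat > h.py <<'E'
import cv2,numpy as np
from rig import optics
def p2w(d,uv,z):
    R=cv2.Rodrigues(np.array(d["rvec"]))[0]; c=-R.T@np.array(d["tvec"]).ravel()
    p=cv2.undistortPoints(np.array(uv,float).reshape(-1,1,2),np.array(d["mtx"]),np.array(d["dist_coeffs"])).reshape(-1,2)
    r=np.c_[p,np.ones(len(p))]@R
    return c+r*((z-c[2])/r[:,2])[:,None]
def w2p(d,P): return cv2.projectPoints(np.array(P,float).reshape(-1,3),np.array(d["rvec"]),np.array(d["tvec"]),np.array(d["mtx"]),np.array(d["dist_coeffs"]))[0].reshape(-1,2)
E
python3 - <<'E'
import cv2,numpy as np
a=cv2.imread("pics/scene0.png");b=cv2.imread("pics/side0.png")
f=lambda im,x,y,w,h:cv2.resize(im[y:y+h,x:x+w],(400,300),interpolation=cv2.INTER_CUBIC)
o=np.vstack([np.hstack([f(a,90,160,100,75),f(a,220,195,40,30)]),np.hstack([f(b,236,285,128,75*96//75),f(b,252,196,40,30)])])
cv2.imwrite("pics/z0.png",o)
E
```

```text
(no output)
```

View pics/z0.png

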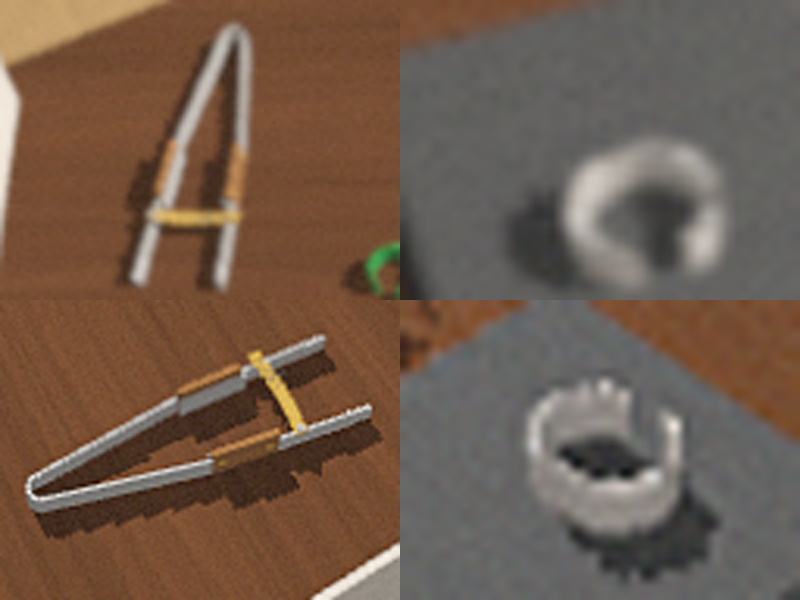

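The crops show the tongs' bow at the back, with their tips towards +x. The frame's seam faces roughly +x: it is at the bottom of the scene crop at (662,275) and the top right of the side crop.

```bash
python3 - <<'E'
from h import *
A=optics.get_image("scene");B=optics.get_image("side");W=optics.get_image("wrist")
S=lambda x,y:(90+x*.25,160+y*.25); D=lambda x,y:(236+x*.32,285+(y-300)*.32)
a=p2w(A,[S(233,25),S(137,283),S(220,287),S(155,216),S(238,217)],.012)
b=p2w(B,[D(27,487),D(370,407),D(325,338),D(300,429),D(255,354)],.012)
for P in(a,b):
    m=(P[1]+P[2])/2; v=m-P[0]; print(P[:,:2].round(4).tolist(),"len",np.linalg.norm(v).round(4),"yaw",np.degrees(np.arctan2(v[1],v[0])).round(2),"gap",np.linalg.norm(P[1]-P[2]).round(4))
F=lambda x,y:(220+x*.1,195+y*.1); G=lambda x,y:(252+x*.1,196+y*.1)
fa=p2w(A,[F(645-400,210),F(640-400,278),F(690-400,275)],.038)
fb=p2w(B,[G(605-400,435-300),G(630-400,392-300),G(672-400,418-300)],.04)
print(fa.round(4).tolist(),fb.round(4).tolist())
E
```

```text
[[0.4309, -0.2992], [0.6296, -0.3312], [0.633, -0.2809], [0.5816, -0.3275], [0.583, -0.2764]] len 0.2005 yaw -1.96 gap 0.0504
[[0.4337, -0.2971], [0.6234, -0.3358], [0.6268, -0.287], [0.5812, -0.3303], [0.5846, -0.2786]] len 0.1919 yaw -4.27 gap 0.0489
[[0.61, -0.0468, 0.038], [0.6289, -0.0478, 0.038], [0.6283, -0.0364, 0.038]] [[0.6095, -0.0493, 0.04], [0.6209, -0.039, 0.04], [0.6252, -0.0507, 0.04]]
```

```bash
python3 -m jog '[[0,0,0.136,0,0,0.01,100],[0,0,0.136,0,0,0.01,100],[0,0,0.136,0,0,0.01,100]]' 40; python3 -m jog '[[0,0,0,0.043,-0.0286,0,100],[0,0,0,0.043,-0.0286,0,100],[0,0,0,0.043,-0.0286,0,100],[0,0,0,0.043,-0.0286,0,100],[0,0,0,0.043,-0.0286,0,100],[0,0,0,0.043,-0.0286,0,100],[0,0,0,0.043,-0.0286,0,100],[0,0,0,0.043,-0.0286,0,100],[0,0,0,0,0,0,100],[0,0,0,0,0,0,100]]'
python3 - <<'E'
from h import *
W=optics.get_image("wrist"); cv2.imwrite("pics/w1.png",cv2.resize(W["pixels"][:,:,::-1],(800,600),interpolation=cv2.INTER_CUBIC))
R=cv2.Rodrigues(np.array(W["rvec"]))[0];print((-R.T@np.array(W["tvec"]).ravel()).round(3),R[2].round(2))
E
```

```text
time_s: 0.68
position: [0.1921, -0.5153, 0.2009]
tool_rot: [[0.998, -0.056, -0.0], [-0.056, -0.998, 0.0], [-0.0, -0.0, -1.0]]
ft_force: [-0.2, -0.2, -0.6]
grip_width: 0.0853
gripper_force: 0.0
time_s: 1.92
position: [0.547, -0.3046, 0.2011]
tool_rot: [[0.999, -0.051, -0.001], [-0.051, -0.999, 0.0], [-0.001, -0.0, -1.0]]
ft_force: [-0.4, -0.0, 0.3]
grip_width: 0.0856
gripper_force: 0.0
[ 0.612 -0.307  0.344] [-0.26  0.01 -0.97]
```

View pics/w1.png

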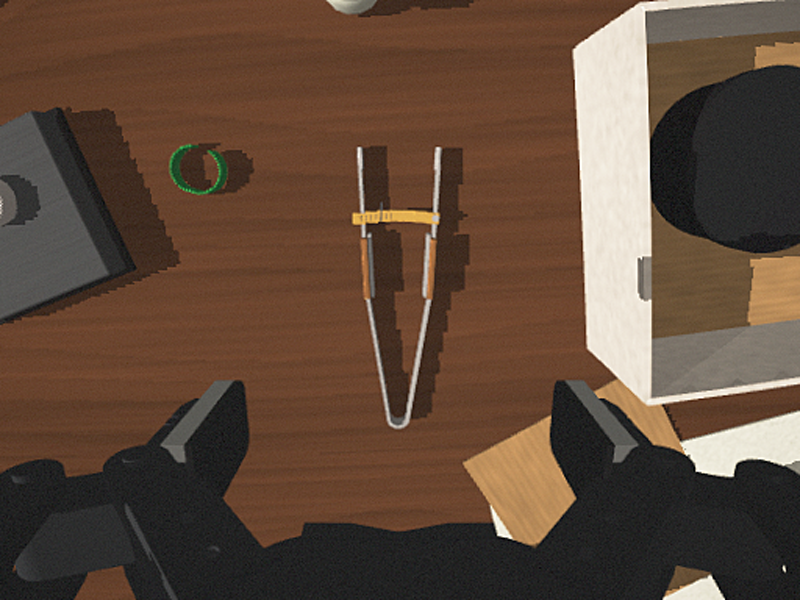

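The wrist view shows the tongs well: tips at (360,148) and (437,148), the back of the bow at (398,427), and grips from (365,238) to (368,298) and from (433,235) to (428,298).

```bash
python3 - <<'E'
from h import *
W=optics.get_image("wrist")
s=lambda l:np.array(l)*.64
P=p2w(W,s([(398,427),(360,148),(437.5,148)]),.012)
m=(P[1]+P[2])/2;v=m-P[0];print(P[:,:2].round(4).tolist(),np.linalg.norm(v),np.degrees(np.arctan2(v[1],v[0])),np.linalg.norm(P[1]-P[2]))
print("grip from bow",P[0]+v/np.linalg.norm(v)*.117)
G=p2w(W,s([(362,240),(364,298),(437,238),(433,298)]),.018);print(G[:,:2].round(4).tolist(),G.mean(0))
E
```

```text
[[0.4311, -0.2975], [0.625, -0.2837], [0.6225, -0.3322]] 0.1929905394710916 -3.1001898120373816 0.04849817603819032
grip from bow [ 0.54788394 -0.30384877  0.012     ]
[[0.568, -0.2815], [0.5297, -0.2802], [0.5668, -0.3295], [0.5274, -0.3256]] [ 0.54797949 -0.30421693  0.018     ]
```

```bash
python3 -m jog '[[0,0,0,0.001,-0.0005,0.05,100],[0,0,0,0,0,0.05,100],[0,0,0,0,0,0.05,100],[0,0,0,0,0,0.03,75],[0,0,0,0,0,0.0185,65],[0,0,0,0,0,0,60],[0,0,0,0,0,0,56],[0,0,0,0,0,0,53],[0,0,0,0,0,0,51],[0,0,0,0,0,0,51]]' 40; python3 -m jog '[[0,0,0,0,0,0,51],[0,0,0,0,0,0,51]]'
```

```text
time_s: 3.28
position: [0.5488, -0.3045, 0.0045]
tool_rot: [[0.999, -0.051, 0.002], [-0.051, -0.999, -0.002], [0.002, 0.002, -1.0]]
ft_force: [-1.1, -0.2, 6.6]
grip_width: 0.0436
gripper_force: 8.4
time_s: 3.52
position: [0.5488, -0.3045, 0.0045]
tool_rot: [[0.999, -0.051, 0.002], [-0.051, -0.999, -0.002], [0.002, 0.002, -1.0]]
ft_force: [-1.7, -0.4, 6.5]
grip_width: 0.0437
gripper_force: 8.4
```

The grip holds, but there are 6.6 N on the bench. I'll loosen slightly, rise a little so the fingers sit above the underside, then grip again and lift.

```bash
python3 -m jog '[[0,0,0,0,0,0,59],[0,0,0,0,0,-0.003,59],[0,0,0,0,0,-0.004,59],[0,0,0,0,0,0,55],[0,0,0,0,0,0,51],[0,0,0,0,0,0,51],[0,0,0,0,0,0,51],[0,0,0,0,0,0,51]]' 40;  python3 -m jog '[[0,0,0,0,0,-0.005,51],[0,0,0,0,0,-0.02,51],[0,0,0,0,0,-0.04,51],[0,0,0,0,0,-0.04,51],[0,0,0,0,0,-0.04,51],[0,0,0,0,0,0,51],[0,0,0,0,0,0,51]]'
python3 - <<'E'
from h import *
W=optics.get_image("wrist"); cv2.imwrite("pics/w2.png",cv2.resize(W["pixels"][:,:,::-1],(800,600),interpolation=cv2.INTER_CUBIC))
E
```

```text
time_s: 4.53
position: [0.5488, -0.3043, 0.0109]
tool_rot: [[0.999, -0.051, 0.001], [-0.051, -0.999, -0.001], [0.001, 0.001, -1.0]]
ft_force: [-1.4, 0.4, 6.9]
grip_width: 0.0436
gripper_force: 9.1
time_s: 5.4
position: [0.5479, -0.3037, 0.1538]
tool_rot: [[0.999, -0.051, -0.001], [-0.051, -0.999, 0.001], [-0.002, -0.001, -1.0]]
ft_force: [0.2, -0.9, -1.5]
grip_width: 0.0441
gripper_force: 6.8
```

View pics/w2.png

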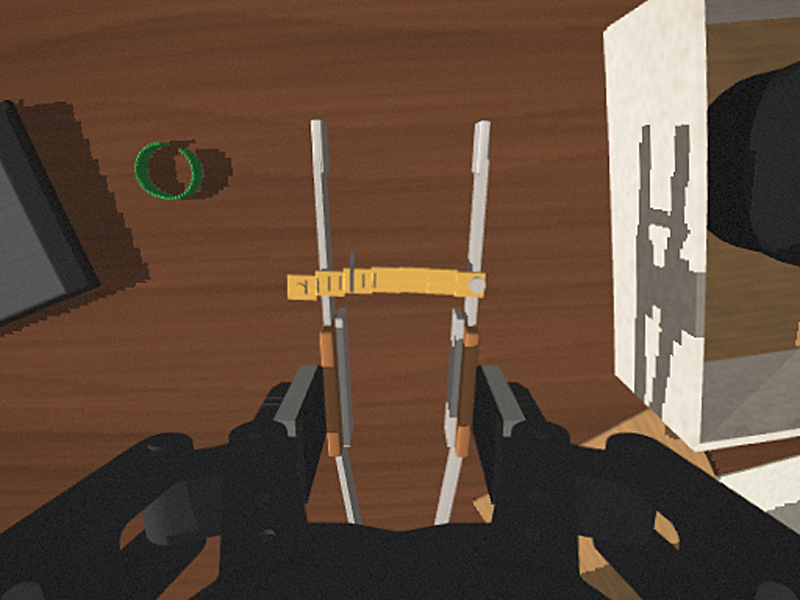

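The tongs are held level with the gap partly closed. I'll turn and carry them over the frame.

```bash
python3 -m jog '[[0,0,-0.11,0,0,0,51],[0,0,-0.11,0,0,0,51],[0,0,-0.11,0,0,0,51],[0,0,0,0.0121,-0.0458,0,51],[0,0,0,0.0121,-0.0458,0,51],[0,0,0,0.0121,-0.0458,0,51],[0,0,0,0.0121,-0.0458,0,51],[0,0,0,0.0121,-0.0458,0,51],[0,0,0,0,0,0.03,51],[0,0,0,0,0,0.02,51]]';python3 -m jog '[[0,0,0,0,0,0,51],[0,0,0,0,0,0,51]]'
python3 - <<'E'
from h import *
W=optics.get_image("wrist"); cv2.imwrite("pics/w3.png",cv2.resize(W["pixels"][:,:,::-1],(800,600),interpolation=cv2.INTER_CUBIC))
E
```

```text
time_s: 6.7
position: [0.5426, -0.0662, 0.1026]
tool_rot: [[0.961, 0.276, -0.003], [0.276, -0.961, 0.001], [-0.003, -0.002, -1.0]]
ft_force: [-0.8, 0.3, -0.8]
grip_width: 0.0437
gripper_force: 6.8
time_s: 6.95
position: [0.5437, -0.0674, 0.105]
tool_rot: [[0.961, 0.275, 0.0], [0.275, -0.961, -0.0], [0.0, 0.0, -1.0]]
ft_force: [0.2, 0.1, -0.6]
grip_width: 0.0435
gripper_force: 6.8
```

View pics/w3.png

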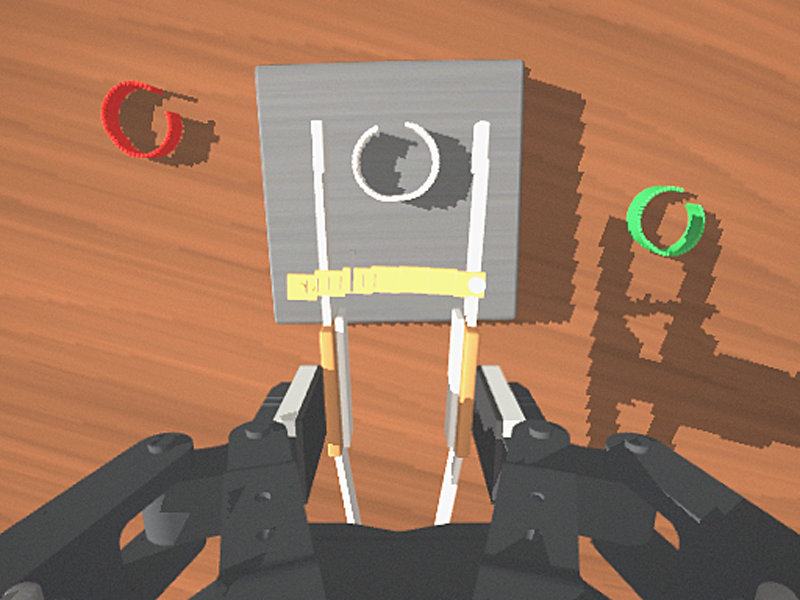

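The frame is between the tips in the picture. Its rim spans about (354,161) to (438,160), the back is at (393,201), and the seam ends are at (376,127) and (407,124). The tongs' tip ends are at (317,121) and (482,121).

```bash
python3 - <<'E'
from h import *
from rig import observe
W=optics.get_image("wrist");s=lambda l:np.array(l)*.64
o=observe();R=np.array(o["tool_rot"]);t=np.array(o["position"])
def show(n,P): print(n,((P-t)@R).round(4).tolist())
F=p2w(W,s([(353,161),(439.5,160),(392,201.5),(376,127),(407,124)]),.040)
print(F.round(4).tolist());show("frame L,R,back,seamL,seamR",F)
v=(F[3]+F[4])/2-F[2];print("yaw",np.degrees(np.arctan2(v[1],v[0])))
for h in(.008,.011,.014):
    T=p2w(W,s([(317,121),(482,121),(324,121),(475,121)]),t[2]-h+.011);show(f"tips h={h}",T)
    G=p2w(W,s([(321,327),(478,327)]),t[2]-h+.018); show("grip front outer",G)
    print(np.linalg.norm(T[0]-T[1]),np.linalg.norm(G[0]-G[1]))
E
```

```text
[[0.6038, -0.0302, 0.04], [0.6136, -0.0629, 0.04], [0.5928, -0.0493, 0.04], [0.6187, -0.0355, 0.04], [0.6231, -0.0468, 0.04]]
frame L,R,back,seamL,seamR [[0.0678, -0.0194, 0.0655], [0.0682, 0.0147, 0.0655], [0.052, -0.004, 0.0655], [0.0807, -0.0102, 0.0655], [0.0818, 0.0018, 0.0655]]
yaw 16.221104181388014
tips h=0.008 [[0.0771, -0.0227, -0.0029], [0.0771, 0.0203, -0.0029], [0.077, -0.0208, -0.0029], [0.0771, 0.0185, -0.0029]]
grip front outer [[0.0231, -0.0225, -0.01], [0.0231, 0.0203, -0.01]]
0.0429918960259715 0.042740300916912125
tips h=0.011 [[0.0773, -0.0231, 0.0001], [0.0773, 0.0208, 0.0001], [0.0773, -0.0212, 0.0001], [0.0773, 0.0189, 0.0001]]
grip front outer [[0.0222, -0.023, -0.007], [0.0222, 0.0207, -0.007]]
0.04391704971139166 0.04370866349798398
tips h=0.014 [[0.0776, -0.0236, 0.0031], [0.0776, 0.0213, 0.0031], [0.0776, -0.0217, 0.0031], [0.0776, 0.0194, 0.0031]]
grip front outer [[0.0212, -0.0234, -0.004], [0.0212, 0.0212, -0.004]]
0.0448422033968118 0.04467702607905592
```

```bash
python3 -m jog '[[0,0,0,-0.003,-0.0018,0,51],[0,0,0,0,0,0.02,51],[0,0,0,0,0,0.02,51],[0,0,0,0,0,0.005,51],[0,0,0,0,0,0,51],[0,0,0,0,0,0,51]]'
python3 - <<'E'
from h import *
c=lambda n,x,y,w,h:cv2.resize(optics.get_image(n)["pixels"][y:y+h,x:x+w,::-1],(400,600),interpolation=cv2.INTER_CUBIC)
cv2.imwrite("pics/w4.png",np.hstack([c("wrist",180,60,160,240),c("side",240,180,60,90)]))
E
```

```text
time_s: 7.8
position: [0.5405, -0.0664, 0.0607]
tool_rot: [[0.961, 0.275, 0.001], [0.275, -0.961, -0.001], [0.001, 0.001, -1.0]]
ft_force: [0.3, -1.2, 0.1]
grip_width: 0.0437
gripper_force: 6.8
```

View pics/w4.png

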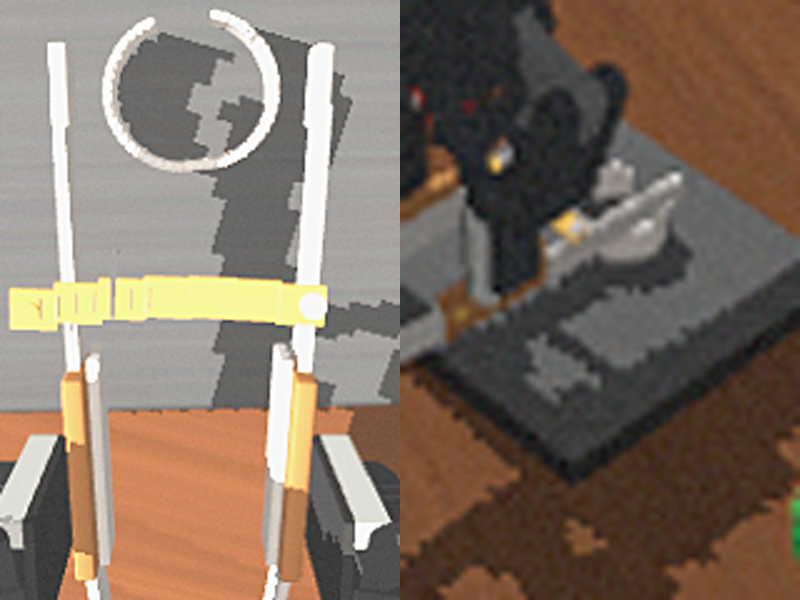

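The tips straddle the frame. In the left crop the tips are at x 57 and 318 and the frame spans 103 to 278, with its back at y 172 and the seam at the top. I'll do a quick numeric check.

```bash
python3 - <<'E'
from h import *
from rig import observe
W=optics.get_image("wrist");s=lambda l:np.array([180,60])+np.array(l)*.4
o=observe();R=np.array(o["tool_rot"]);t=np.array(o["position"])
show=lambda n,P: print(n,((P-t)@R)[:,:2].round(4).tolist())
show("frame L,R,back,sL,sR",p2w(W,s([(102,92),(279,92),(190,173),(153,20),(216,14)]),.040))
show("tips outer front, pad back",p2w(W,s([(48,43),(333,44),(55,127),(328,130)]),t[2]))
E
```

```text
frame L,R,back,sL,sR [[0.0702, -0.0178], [0.0703, 0.0163], [0.0548, -0.0008], [0.0834, -0.0079], [0.0845, 0.004]]
tips outer front, pad back [[0.0775, -0.0246], [0.0774, 0.0229], [0.0638, -0.0239], [0.0634, 0.0226]]
```

```bash
python3 -m jog '[[0,0,0,0,0,0.007,51],[0,0,0,0,0,0.007,51],[0,0,0,0,0,0.004,51],[0,0,0,0,0,0,51],[0,0,0,0,0,0,49.5],[0,0,0,0,0,0,48],[0,0,0,0,0,0,46.5],[0,0,0,0,0,0,46.5]]';python3 -m jog '[[0,0,0,0,0,0,45.5],[0,0,0,0,0,0,44.5],[0,0,0,0,0,0,44],[0,0,0,0,0,0,43.5],[0,0,0,0,0,0,43.5],[0,0,0,0,0,0,43.5]]'
python3 - <<'E'
from h import *
c=lambda n,x,y,w,h:cv2.resize(optics.get_image(n)["pixels"][y:y+h,x:x+w,::-1],(400,600),interpolation=cv2.INTER_CUBIC)
cv2.imwrite("pics/w5.png",np.hstack([c("wrist",196,70,120,180),c("side",240,180,60,90)]))
E
```

```text
time_s: 8.95
position: [0.5402, -0.0663, 0.0419]
tool_rot: [[0.961, 0.275, 0.0], [0.275, -0.961, -0.0], [0.0, 0.0, -1.0]]
ft_force: [0.0, 0.0, -0.9]
grip_width: 0.04
gripper_force: 9.1
time_s: 9.7
position: [0.5402, -0.0663, 0.0419]
tool_rot: [[0.961, 0.275, 0.0], [0.275, -0.961, -0.0], [0.0, 0.0, -1.0]]
ft_force: [-0.0, 0.4, -0.1]
grip_width: 0.0375
gripper_force: 13.0
```

View pics/w5.png

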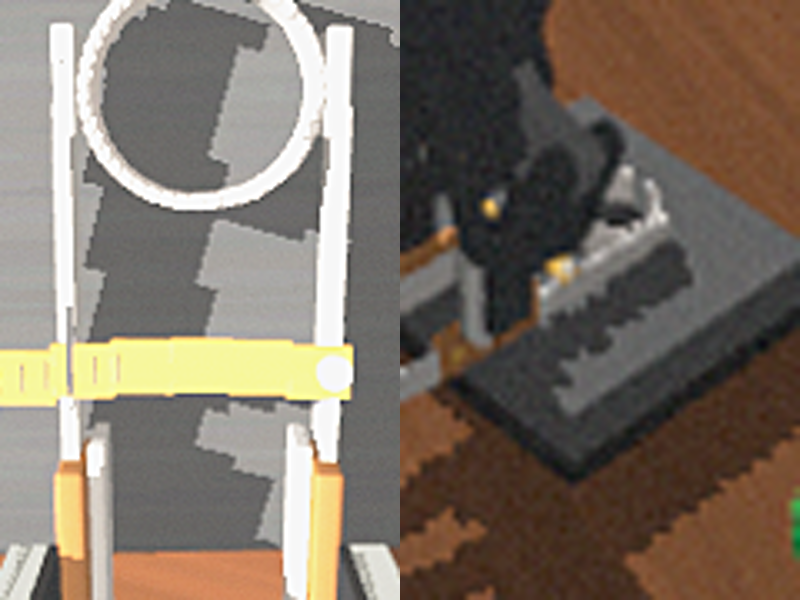

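The frame sits well between the pads, and the gauge pointer at (70,345) is close to the long line. I'll make the final small squeeze.

```bash
python3 -m jog '[[0,0,0,0,0,0,43],[0,0,0,0,0,0,42.5],[0,0,0,0,0,0,42.5],[0,0,0,0,0,0,42.5],[0,0,0,0,0,0,42.5],[0,0,0,0,0,0,42.5]]'
python3 - <<'E'
from h import *
c=lambda n,x,y,w,h:cv2.resize(optics.get_image(n)["pixels"][y:y+h,x:x+w,::-1],(600,600),interpolation=cv2.INTER_CUBIC)
cv2.imwrite("pics/w6.png",c("wrist",190,45,150,150))
E
```

```text
time_s: 10.55
position: [0.5402, -0.0663, 0.0418]
tool_rot: [[0.961, 0.275, 0.0], [0.275, -0.961, -0.0], [0.0, 0.0, -1.0]]
ft_force: [-0.2, 0.5, 0.4]
grip_width: 0.0367
gripper_force: 14.7
```

View pics/w6.png

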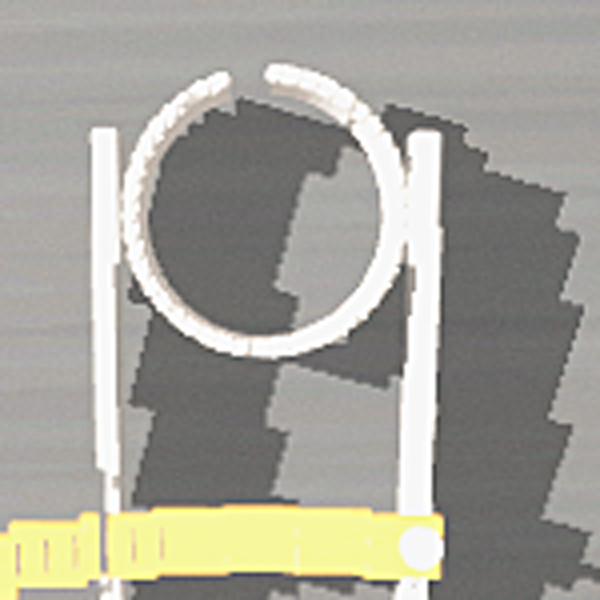

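The seam is open about 4 mm, with its ends at (231,80) and (266,75). The frame is held across its widest part, and the left blade at (105,545) stands on the gauge's long line. I'll hold for the second and hand in.

```bash
python3 -m jog '[[0,0,0,0,0,0,42.4],[0,0,0,0,0,0,42.4],[0,0,0,0,0,0,42.4],[0,0,0,0,0,0,42.4],[0,0,0,0,0,0,42.4],[0,0,0,0,0,0,42.4],[0,0,0,0,0,0,42.4],[0,0,0,0,0,0,42.4],[0,0,0,0,0,0,42.4],[0,0,0,0,0,0,42.4]]' && python3 -c "
from rig import job
print(job.close_job())"
```

```text
time_s: 11.85
position: [0.5401, -0.0663, 0.0418]
tool_rot: [[0.961, 0.275, -0.0], [0.275, -0.961, 0.0], [-0.0, -0.0, -1.0]]
ft_force: [0.7, -0.2, 0.1]
grip_width: 0.0366
gripper_force: 14.9
the job is handed in; nothing more can be done
None
```

The job is handed in at 11.9 s with the tongs held on the gauge's long line (grip reading 36.6 mm, about 30 mm at the tips), the frame closed to a seam of about 4 mm by eye, and no sign of the tongs touching the block; the hand-in returned no verdict.

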